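Let a ratchet dip lift down to its set depth

TASK

Let the dip lift down to its set depth and leave it locked there: press gently on the screw head on the pawl's tail so that the pawl's nose is lifted clear of the ratchet wheel, hold it clear while the drum turns back under its own load, and let the pawl drop in again so that the lift comes to rest on the notch at which the arm's fin is most nearly level with the finger of the depth index. Never force the pawl against its stop, work the lift by the pawl alone without touching drum, arm or depth index, and leave the things round it where they are.

Things in the scene. Friction and masses are not known exactly. Their poses are not given: they have to be found in the camera images.
- dip_lift: Frame of a small rack-and-pinion dip lift, fixed. Origin: underside of its grey base plate (12 mm thick; x -140 to +70, y -100 to +170 mm in its own frame), z up; the pawl's tail points to its -x. A rack at x -5, y 50 carries an arm over a beaker at y 130, whose load always tries to turn the drum back. A thin post stands at x -48, y 90. Nothing of it is over 210 mm high.
- wheel_hub (a point): Centre of the ratchet wheel: 12 saw teeth, 86 mm across, upright, on a level shaft along the lift's y axis, 100 mm above the bench. The shaft also carries a black hand knob (-y side), the drum and the pinion.
- pawl_tail (a point): Middle of the upper face of the pawl's tail, 142 mm above the bench with the pawl seated, under 136.5 mm with it clear. Right above stands a set screw with a dark knurled head, 20 mm across, 8 mm tall; press on its flat top. That top lies 10 to 30 mm above this point: the screw is set differently each time and not reported, so find it by feel. It does not shift when pressed.
- pawl: Steel rocker 12 mm wide; origin on its level pin, which runs along the lift's y 58 mm from pawl_tail; the nose lies on the wheel 62 mm beyond. Pressing the screw head lifts the nose: 3 N to start, then 5 to 8 N. After about 6.5 mm of travel the nose is clear of the teeth, after 8.5 mm the tail meets a rigid stop. Over 15 N counts as forcing it. Let go, the pawl springs down by itself.
- drum (a joint): How far the drum is turned back, rad, growing as the lift comes down; a tooth is 0.5236 rad. With the pawl held clear it runs back slowly, a tooth in about 1.2 to 2.2 s (the load differs each time); the pawl, once let go, catches the next tooth to come. With the pawl down it cannot turn back. It starts at 0, on a tooth.
- carriage (a joint): How far the rack with its arm has come down, m; tied to the drum: 10 mm a tooth, 0.0191 m per rad.
- fin_mark (a point): Tip of the thin dark fin that points from the arm towards the index post. It moves straight up and down with the arm, 185 mm above the bench when joint carriage is 0.
- index_mark (a point): Tip of the thin dark finger of the depth index, on the steel post close to the arm; set to a different height each time, 15 mm or more below the arm's fin at the start. The set depth is reached when fin_mark is as nearly at the height of index_mark as the 10 mm notches allow (within 7 mm).
- depth_index: The collar on the steel post that carries the index finger, 20 mm across, 12 mm tall, clamped; origin in its middle, on the axis of the post.
- timer: Bystander: flat lab timer 62 x 64 x 19 mm, origin under its middle.
- tape_roll: Bystander: roll of tape, 67 mm across, 19 mm high, lying flat, origin under its middle.
- forceps: Bystander: steel forceps, 129 mm long, lying flat, origin under the middle.
- ink_bottle: Bystander: small bottle, 42 mm across, 77 mm high, origin under its middle.
- wash_bottle: Bystander: wash bottle, 190 mm high, origin under its middle.
- square_tub: Bystander: small empty open tub, 103 x 103 x 46 mm, origin under its middle.

How it is judged:
On the way, in this order (a step that is already met when the one before it is completed fails the run):
1. the pawl is lifted clear of the wheel by the fingers and held (z of pawl_tail in the frame of dip_lift below 0.1365 m and contact force between the fingers and pawl above 1 N), for 0.3 s.
2. the arm's fin has come down to within 7 mm of the height of the index finger (z of fin_mark in the frame of index_mark between -0.007 and 0.007 m), for 0.2 s.
At the end, for the whole second after the job is handed in: The arm's fin stands within 7 mm of the height of the index finger, the pawl is down between two teeth (its tail at least 139 mm above the bench) and the drum stands still (under 0.02 rad/s) (all of step 2 and z of pawl_tail in the frame of dip_lift above 0.139 m and velocity of joint drum between -0.02 and 0.02 rad/s); the robot touches nothing.
It fails at once if the pawl is forced: more than 15 N between robot and pawl (contact force between any of the fingers, the arm and pawl above 15 N).
It fails at once if the robot touches the drum, the arm or the depth index (more than 1 N) (contact force between any of the fingers, the arm and drum above 1 N or contact force between any of the fingers, the arm and carriage above 1 N or contact force between any of the fingers, the arm and depth_index above 1 N).
It fails at once if a bystander is moved more than 30 mm (distance of any of timer, tape_roll, forceps, ink_bottle, wash_bottle, square_tub from where it was at the start of the episode above 0.03 m).
It also fails if it takes over 67 s, if anything falls off the work surface, if the arm or the gripper's body presses on something with over 40 N, if the wrist force passes 120 N, or if a joint passes its speed limit or range.

ROBOT

A 6-joint arm with a two-finger parallel gripper is mounted at the origin on a cart in front of the work surface, level with it; the furniture and walls round the work are solid. World frame = base frame: x ahead of the robot, y to its left, z up, the work surface at z = 0. Lengths are in m, angles in rad, forces in N, time in s.
With the tool pointing down it reaches from about 0.35 to 0.775 m from the base axis. Payload 5.5 kg.
Tool frame: the origin (TCP) lies at the very end of the fingers, on their centre line; the grasp point (between the pads) lies 19 mm behind it; z points along the fingers, y is the line along which they close (so a half turn about z gives the same grasp; the last joint's range is limited). The gripper opens to 85 mm and grips with 20 to 120 N. Pads are 22 mm wide; open, the fingers measure 114 mm over their backs; the gripper's body (76 mm by 85 mm) begins 54 mm behind the grasp point. The pads swing forward as they close: fully open they stand 13 mm farther back than shut.
Start: joints at [-1.443, 0.313, 0.046, 1.304, 0, 1.431], TCP at [0.152, -0.555, 0.231] pointing down, gripper open.
Joint ranges: [-2.76, 2.76], [-0.86, 1.69], [-1.03, 1.26], [-2.2, 2.34], [-1.47, 1.5], [-3.14, 3.14]. Speed limits (rad/s): [2.57, 2.57, 3.14, 3.14, 3.14, 3.14].

INTERFACE

Orientations are given as a unit quaternion [w, x, y, z].
In Python, from cell import sensors, optics, order gives the robot as it stands. The module is installed in compiled form; this text tells all that it offers.
- The arm moves only by the shell command python3 -m creep 'ROWS' [OPENING] [FORCE]. ROWS is a JSON object whose one key "plan" holds a list of rows, each a list of 2 entries, a list of its own where there are three numbers: the shift along the tool's x, y, z in mm, then the turn about the tool's z in degrees. A call has 1 to 10 rows; each row is the pose to reach, as a shift and turn from the pose commanded when the call began, along the tool's axes at that moment; what a row does not reach only later rows make up. A row lasts 1/8 s, in which the tool goes at most 62.5 mm and 10.7 degrees, less where a joint would pass 70% of its speed; a pose out of reach is approached as far as the arm can. A call with a gripper value outside its range is refused whole. OPENING is the opening, from 0 (shut) to 1 (fully open), set as the call begins (- or left out, the last holds). The fingers move at their own pace and stop on an object; FORCE is the grip in N (left out, the last holds). Time passes only in rows, so rows that repeat a pose let the fingers close. It gives the time, the measured TCP pose, the force, the opening and the grip force at its end, in the units of the state.
- sensors.state(): the state, without advancing time (a new reading comes with each control period).
- optics.capture(name): name is "side" or "top"; returns (picture, depth): 480x640x3 uint8, blue, green, red; 480x640 float32, m along the optical axis (not along the pixel's ray), 0 where there is no reading.
- optics.camera_params(name): a dict with "fx", "fy", "cx", "cy" (pixels), "rvec" (rotation vector, rad) and "tvec" (3), from world to camera coordinates, as OpenCV has them. Camera axes: x right, y down, z forward; pixel columns grow to the right and rows downward; lengths in m; the calibration is good to about 2 mm. A picture is of the moment at which its call begins. camera_params takes no time and is no camera call.
- order.job_done(): hands the job in; it is judged then, once.
The state is a dict: "time_s": time; "q": joint angles; "joint_velocities": joint speeds; "joint_efforts": joint torques, N m; "ee_pos": TCP position; "ee_rot": TCP orientation; "wrist_force": force on the tool from outside, world axes, zero at the start; "wrist_torque": the same for the moment, N m; "finger_gap": finger opening in m; "grasp_force": force on a finger pad.
Only numpy, scipy, OpenCV 4.12 (cv2) and the standard library are available. Lean on these libraries where they do the work, as an engineer would, in place of code of your own. Each camera call takes 0.05 s, during which the arm holds its last target. There are 200 camera calls.

## Working session

There is one attempt and no reset: what is moved stays moved. The work goes in short steps, Python scripts to look and compute and a shell command to move; the robot and the scene stay as the last step left them, time stands still between calls to the robot, and variables do not carry over. Pictures are saved under pics/ and viewed, at most 10 in all, crops included, and the job is handed in when it is done.

```bash
mkdir -p pics; cat > h.py <<'E'
import numpy as np, cv2
from cell import sensors, optics
def cam(n):
    p=optics.camera_params(n);R=cv2.Rodrigues(np.array(p["rvec"],float))[0]
    return p,R,np.array(p["tvec"],float).ravel()
def pt(n,u,v,d):
    p,R,t=cam(n);return R.T@(np.array([(u-p["cx"])/p["fx"]*d,(v-p["cy"])/p["fy"]*d,d])-t)
def plane(n,u,v,z):
    p,R,t=cam(n);c=-R.T@t;r=R.T@np.array([(u-p["cx"])/p["fx"],(v-p["cy"])/p["fy"],1]);return c+r*(z-c[2])/r[2]
def proj(n,X):
    p,R,t=cam(n);q=R@np.array(X)+t;return q[0]/q[2]*p["fx"]+p["cx"],q[1]/q[2]*p["fy"]+p["cy"],q[2]
E
python3 - <<'E'
from h import *
for n in("top","side"):
    im,d=optics.capture(n);cv2.imwrite(f"pics/{n}0.png",im);np.save(f"{n}0.npy",d)
    p,R,t=cam(n);print(n,p["fx"],p["cx"],p["cy"],-R.T@t,R[2])
s=sensors.state();print({k:s[k] for k in("time_s","ee_pos","ee_rot","wrist_force","finger_gap")})
E
```

```text
top 593.4128042981945 318.2796384636143 233.71301344405467 [ 0.40938048 -0.04482324  1.50495294] [ 0.11635282 -0.01764311 -0.99305123]
side 550.4133103857057 323.6144881822416 245.5099438200928 [ 0.61712383 -1.25570096  1.03231221] [-0.01900741  0.80837196 -0.58836511]
{'time_s': 0.1, 'ee_pos': array([ 0.15208553, -0.55406148,  0.23050171]), 'ee_rot': array([-8.03956603e-04,  9.91049850e-01,  1.33489879e-01,  6.09717513e-06]), 'wrist_force': array([-0.58293262, -0.22167246,  0.63894919]), 'finger_gap': 0.08566232339144399}
```

View pics/top0.png

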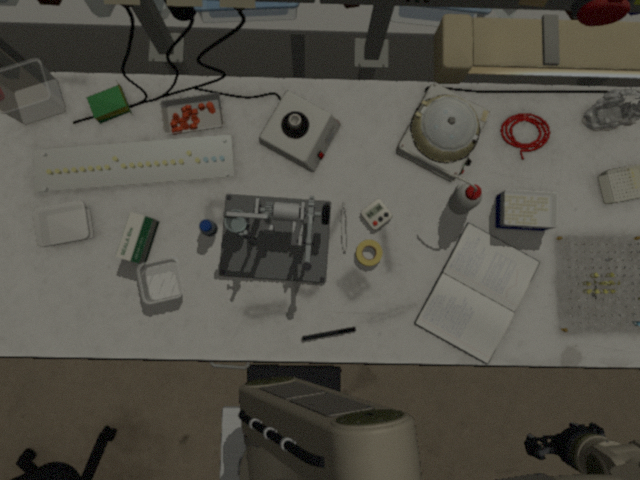

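View pics/side0.png

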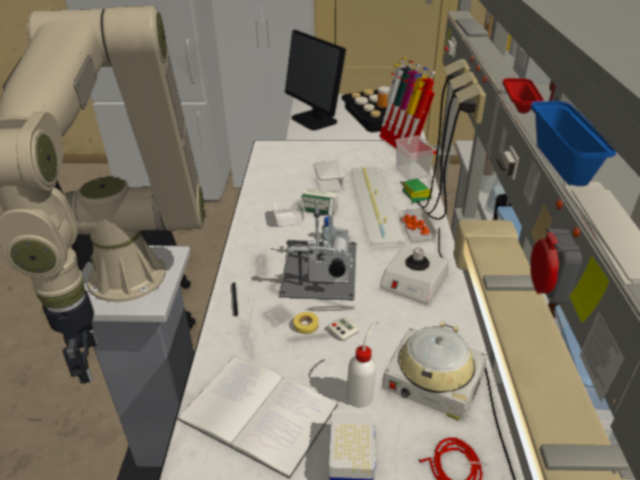

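The top view shows the lift at about (220–330, 195–285) with its −x side towards the robot. The side view shows it at (280–355, 205–298). I'll enlarge both.

```bash
python3 - <<'E'
from h import *
a=cv2.imread("pics/top0.png")[188:298,212:340];cv2.imwrite("pics/topc.png",cv2.convertScaleAbs(cv2.resize(a,None,fx=5,fy=5,interpolation=cv2.INTER_CUBIC),alpha=1.6))
a=cv2.imread("pics/side0.png")[200:302,270:365];cv2.imwrite("pics/sidec.png",cv2.resize(a,(558,600),interpolation=cv2.INTER_CUBIC))
d=np.load("top0.npy")
im=cv2.imread("pics/top0.png")
# base plate corners approx via mask of points with height 5..25mm, gray
H=np.zeros(d.shape)
p,R,t=cam("top")
v,u=np.mgrid[:480,:640];P=np.stack([(u-p["cx"])/p["fx"]*d,(v-p["cy"])/p["fy"]*d,d],-1)-t
W=P@R
np.save("W.npy",W)
m=((im.max(2)<110)&(W[...,2]>0.004)&(W[...,2]<.02)&(d>0)).astype(np.uint8);m[:185]=0;m[300:]=0;m[:,:205]=0;m[:,345:]=0
n,l,st,c=cv2.connectedComponentsWithStats(m);k=1+st[1:,4].argmax();m=(l==k)
q=W[m][:,:2];r=cv2.minAreaRect((q*1000).astype(np.float32));print(st[k],r,cv2.boxPoints(r))
E
```

```text
[ 218  216  113   70 5249] ((549.125, 40.17407989501953), (278.3228454589844, 174.191650390625), 86.44841766357422) [[ 453.5758   -93.32474]
 [ 627.43286 -104.1154 ]
 [ 644.6742   173.6729 ]
 [ 470.81714  184.46356]]
```

View pics/topc.png

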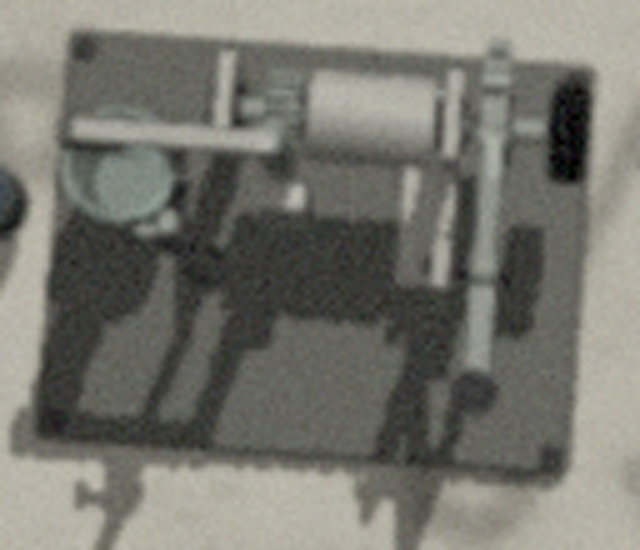

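View pics/sidec.png

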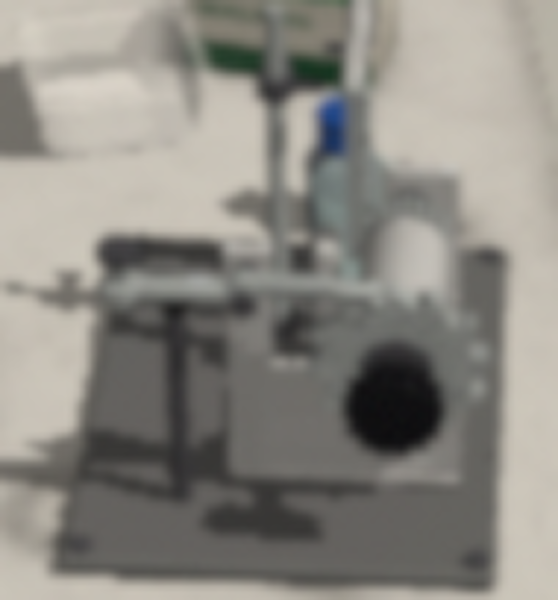

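The top crop shows the knurled screw head at crop (475, 392), which is full (307, 266), and plate corners at crop (72,33), (593,68), (562,480), (38,437). In the side crop the post is at x≈277 with a dark collar near (275, 85). Next I'll fit the plate frame and zoom on the post.

```bash
python3 - <<'E'
from h import *
cr=[(226.4,194.6),(330.6,201.6),(324.4,284),(219.6,275.4)] # +x+y, +x-y, -x-y, -x+y
W=np.array([plane("top",u,v,.012)[:2] for u,v in cr]);print(W.round(4))
L=np.array([(.07,.17),(.07,-.1),(-.14,-.1),(-.14,.17)])
lc,wc=L.mean(0),W.mean(0);A=(L-lc).T@(W-wc);U,S,V=np.linalg.svd(A);R=V.T@U.T
o=wc-R@lc;print("scale",S.sum()/((L-lc)**2).sum(),"yaw",np.degrees(np.arctan2(R[1,0],R[0,0])),"o",o,"res",(W-(L@R.T+o)).round(4).tolist())
np.savez("lift.npz",R=R,o=o)
w=lambda x,y,z:np.r_[R@[x,y]+o,z]
for z in(.1,.14,.185,.21):print("post",z,proj("side",w(-.048,.09,z)),proj("top",w(-.048,.09,z)))
print("arm",proj("side",w(-.005,.09,.185)),proj("top",w(-.005,.09,.185)))
for z in(.152,.162,.172):
    q=plane("top",307,266.4,z);print("head",z,q,R.T@(q[:2]-o),proj("side",q))
Wt=np.load("W.npy");print(Wt[262:270,302:313,2].round(3))
a=cv2.imread("pics/side0.png")[194:260,295:360];cv2.imwrite("pics/sidec2.png",cv2.resize(a,(590,600),interpolation=cv2.INTER_CUBIC))
E
```

```text
[[ 0.6792  0.1645]
 [ 0.6675 -0.1011]
 [ 0.4576 -0.0893]
 [ 0.4736  0.1737]]
scale 0.9839815597735193 yaw -2.963471996928993 o [6.02637379e-01 1.84726015e-04] res [[-0.0021, -0.0018], [0.0001, 0.0022], [-0.0, 0.0032], [0.002, -0.0035]]
post 0.1 (np.float64(314.7492458303895), np.float64(232.16530169225925), np.float64(1.6395229950952666)) (np.float64(249.8750885137735), np.float64(238.30025568736986), np.float64(1.4102165217465026))
post 0.14 (np.float64(314.5243878172045), np.float64(220.9549148305377), np.float64(1.6159883908243113)) (np.float64(248.24104494677505), np.float64(236.4250102986605), np.float64(1.3704944726259467))
post 0.185 (np.float64(314.2634634713517), np.float64(207.94642641947362), np.float64(1.5895119610194868)) (np.float64(246.2857080745089), np.float64(234.1810453719322), np.float64(1.3258071673653213))
post 0.21 (np.float64(314.1147144396732), np.float64(200.5304835015303), np.float64(1.5748028333501396)) (np.float64(245.14136707806446), np.float64(232.86778774524893), np.float64(1.300980886664974))
arm (np.float64(329.1255312305871), np.float64(208.41482484
[... 500 characters left out ...]
 -0.04465878  0.172     ] [-0.10910295 -0.05055165] (np.float64(287.4599860386638), np.float64(239.00196776509276), np.float64(1.4875462368798669))
[[0.01  0.013 0.161 0.164 0.162 0.159 0.165 0.164 0.008 0.016 0.01 ]
 [0.01  0.01  0.164 0.165 0.161 0.164 0.159 0.159 0.164 0.015 0.012]
 [0.013 0.158 0.165 0.157 0.164 0.163 0.162 0.159 0.166 0.162 0.02 ]
 [0.161 0.162 0.167 0.163 0.164 0.171 0.17  0.165 0.163 0.141 0.01 ]
 [0.145 0.165 0.165 0.164 0.162 0.165 0.166 0.158 0.162 0.161 0.015]
 [0.163 0.163 0.164 0.163 0.164 0.162 0.16  0.163 0.166 0.145 0.01 ]
 [0.015 0.163 0.163 0.155 0.159 0.16  0.161 0.162 0.162 0.008 0.009]
 [0.015 0.138 0.159 0.163 0.161 0.16  0.16  0.164 0.141 0.011 0.014]]
```

View pics/sidec2.png

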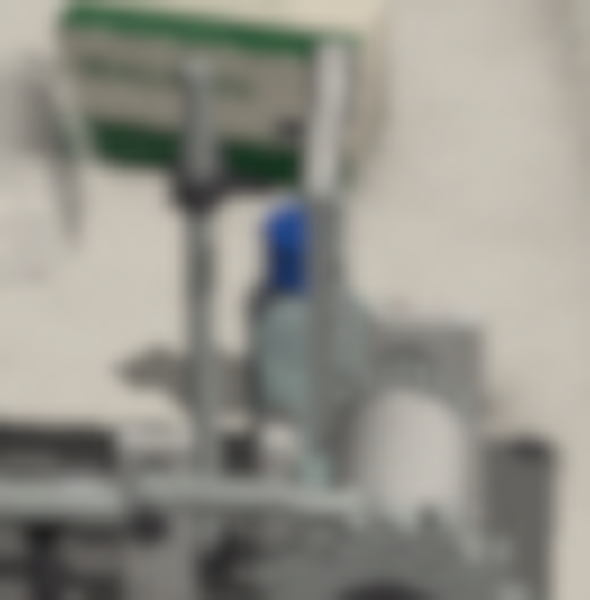

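The zoomed side crop shows the post at crop x≈198. The dark collar and finger are at crop (198, 190), full (316.8, 215), with the finger pointing right. The fin is at crop (290, 130), full (327, 208.3), against the arm. I'll measure these to sub-pixel, using averaged frames and depth.

```bash
python3 - <<'E'
from h import *
z=np.load("lift.npz");R,o=z["R"],z["o"]
def avg(n,k=8):
    I=[optics.capture(n) for _ in range(k)];D=np.array([i[1] for i in I]);D[D==0]=np.nan
    return np.mean([i[0] for i in I],0),np.nanmedian(D,0)
def cloud(n,d):
    p,Rc,t=cam(n);v,u=np.mgrid[:480,:640];return (np.stack([(u-p["cx"])/p["fx"]*d,(v-p["cy"])/p["fy"]*d,d],-1)-t)@Rc
np.set_printoptions(linewidth=250)
for n in("top","side"):
    im,d=avg(n);np.savez(n+"avg.npz",im=im,d=d);W=cloud(n,d);
    m=np.abs(W[...,2]-.161)<.012
    b=m&(W[...,0]<.505)&(W[...,0]>.47)&(abs(W[...,1]+.045)<.025);v,u=np.nonzero(b);print(n,"head px",u.mean(),v.mean(),u.min(),u.max(),v.min(),v.max(),"med",np.median(W[b],0),"rng",W[b].min(0),W[b].max(0))
    if n=="side":
        g=im.mean(2);print(g[198:224,311:334].round().astype(int));
        print("Lx");X=(W[...,:2]-o)@R;print((X[204:222,311:332,0]*1000).round());print("Ly");print((X[204:222,311:332,1]*1000).round());print((W[204:222,311:332,2]*1000).round())
    else:
        print((W[222:246,236:262,2]*1000).round())
print(sensors.state()["time_s"])
E
```

```text
top head px 306.55223880597015 265.53731343283584 302 311 261 270 med [ 0.49274615 -0.0443828   0.16263468] rng [ 0.48351885 -0.05368596  0.15937244] [ 0.50401904 -0.03326692  0.16511144]
[[ 15.  16.  18.  15.  18.  16.  16.  15.  18.  16.  77.  65.  12.  12.  11.  12.  12.  11.  13.  11.  12.  13.  12.  12.  14.  10.]
 [ 16.  15.  16.  20.  15.  16.  16.  18.  16.  16.  76.  59.  11.  12.  12.  10.  11.  13.  12.  13.  13.  13.  11.  12.  11.  15.]
 [ 16.  16.  14.  15.  15.  15.  17.  17.  16.  76.  77. 165. 164. 165.  11.  13.  11.  12.  11.  12.  11.  10.  15.  13.  10.  11.]
 [ 16.  15.  15.  15.  15.  17.  12.  15.  16.  74. 163. 164. 163. 166.  14.  15.  14.  11.  10.  10.  12.  13.  12.  11.  11.  13.]
 [ 16.  17.  16.  14.  14.  17.  16.  17.  76.  78. 163. 166. 163. 165.  13.  13.  14.  11.  14.  14.  14.  11.  13.  14.  13.  10.]
 [ 17.  18.  15.  15.  17.  14.  17.  16.  78.  67. 164. 165. 163. 165.  13.  13.  13.  11.  12.  12.  12.  13.  11.  13.  13.  13.]
 [ 16.  16.  16.  16.  14.  17.  16.  78.  70.  47. 166. 163. 164. 165.  13.  15.  10.  13.  15.  11.  13.  13.  1
[... 10115 characters left out ...]
1.   2.   0. 161. 162. 163. 160. 161. 159.   1.  -2.   1.  -0.   0.  -1.  76.  74. 186. 185. 186. 187.]
 [  0.   1.   2.   3. 157. 159. 157. 157.   1.   1.   0.  -0.  -0.  75.  74.  75.  74. 181. 183. 184. 183.]
 [ -2.   1.  -1.   1. 150. 151. 152. 149.  -1.   1.   1.   0.  -0.  76.  74.  74.  73.  74. 182. 180. 180.]
 [  0.   1.  -1.  -1. 145. 147. 149. 145.  -2.  -0.   1.   2.   2.  73.  73.  74.  73.  74. 177. 177. 177.]
 [ -1.  -1.   1.   0. 144. 143. 144. 142.   1.   0.   2.  -0.   1.  73.  74.  74.  73.  72. 174. 175. 171.]
 [  1.  -1.  -1.  -0. 140. 143. 140. 138.   0.   1.   1.  -1.   0.  70.  69.  73.  73.  72. 171. 171. 170.]]
0.9<stdin>:5: RuntimeWarning: All-NaN slice encountered
```

Results:
- **Head:** both cameras agree on about (0.494, −0.045), top z ≈ 0.162, which is 20 mm above the tail point.
- **Drop:** the fin is at z ≈ 187 mm over rows 207–208 and the finger at ≈ 164 mm over rows 213–215. That is about 22.5 mm, so two teeth.

I'll move above the head with the gripper shut.

```bash
python3 -m creep '{"plan":[[[46,-40,0],0],[[93,-80,0],0],[[140,-120,0],0],[[186,-160,0],0],[[232,-200,0],0],[[278,-240,0],0],[[325,-280,0],0],[[371,-320,0],0],[[418,-361,0],0],[[464,-401,0],0]]}' 0 20
python3 -m creep '{"plan":[[[0,0,0],0],[[0,0,10],0],[[0,0,20],0],[[0,0,30],0],[[0,0,36],0],[[0,0,40],0],[[0,0,45],0],[[0,0,45],0]]}'
```

```text
time_s: 2.15
ee_pos: [0.4945, -0.0432, 0.2316]
ee_rot: [0.0, 0.991, 0.134, 0.0]
wrist_force: [1.1, 0.3, 0.4]
finger_gap: 0.0001
grasp_force: 0.0
time_s: 3.15
ee_pos: [0.4933, -0.045, 0.186]
ee_rot: [-0.0, 0.991, 0.133, -0.0]
wrist_force: [-0.4, -0.2, 0.1]
finger_gap: 0.0002
grasp_force: 0.0
```

```bash
python3 -m creep '{"plan":[[[0,0,4],0],[[0,0,8],0],[[0,0,12],0],[[0,0,16],0],[[0,0,18],0],[[0,0,18],0]]}' | egrep 'ee_pos|wrist_f|time'
python3 - <<'E'
from h import *
im,d=optics.capture("side");a=im[190:260,260:360];cv2.imwrite("pics/s2.png",cv2.resize(a,(800,560),interpolation=cv2.INTER_CUBIC))
E
```

```text
time_s: 3.9
ee_pos: [0.4934, -0.0451, 0.1681]
wrist_force: [0.2, -0.0, 0.1]
```

View pics/s2.png

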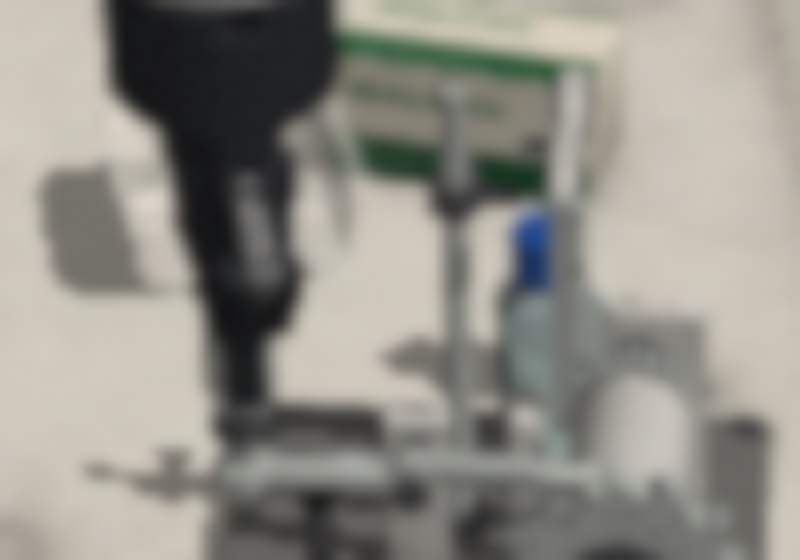

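The fingers at crop x 215–268 stand directly over the screw head (220–270, row ~415). The fin and index stay visible past the gripper. Feeling down now.

```bash
for i in 1 ; do python3 -m creep '{"plan":[[[0,0,1],0],[[0,0,2],0],[[0,0,2],0]]}'; python3 -m creep '{"plan":[[[0,0,1],0],[[0,0,1],0]]}' ; python3 -m creep '{"plan":[[[0,0,1],0],[[0,0,1],0]]}'; python3 -m creep '{"plan":[[[0,0,1],0],[[0,0,1],0]]}'; done | egrep 'ee_pos|wrist_f|time'
```

```text
time_s: 4.32
ee_pos: [0.4934, -0.0451, 0.1662]
wrist_force: [-0.4, -0.6, -0.2]
time_s: 4.58
ee_pos: [0.4935, -0.0451, 0.1652]
wrist_force: [0.1, 0.1, 0.1]
time_s: 4.82
ee_pos: [0.4934, -0.0451, 0.1642]
wrist_force: [-0.2, -0.0, -0.3]
time_s: 5.08
ee_pos: [0.4934, -0.0451, 0.1632]
wrist_force: [-0.4, -0.7, -0.1]
```

```bash
(python3 -m creep '{"plan":[[[0,0,0.5],0],[[0,0,0.5],0]]}'; python3 -m creep '{"plan":[[[0,0,0.5],0],[[0,0,0.5],0]]}' ; python3 -m creep '{"plan":[[[0,0,0.5],0],[[0,0,0.5],0]]}'; python3 -m creep '{"plan":[[[0,0,0.5],0],[[0,0,0.5],0]]}') | egrep 'ee_pos|wrist_f|time'
```

```text
time_s: 5.32
ee_pos: [0.4935, -0.0451, 0.1627]
wrist_force: [1.0, -0.3, -0.6]
time_s: 5.58
ee_pos: [0.4935, -0.0451, 0.1626]
wrist_force: [-1.3, 0.3, 3.3]
time_s: 5.82
ee_pos: [0.4934, -0.0451, 0.1622]
wrist_force: [-2.4, 0.2, 4.7]
time_s: 6.08
ee_pos: [0.4932, -0.0451, 0.1617]
wrist_force: [-3.4, 0.1, 6.8]
```

Contact is at z ≈ 0.1626. The sideways −x drag means the head arcs away from the wheel, so I'll follow it with a little −x.

```bash
(python3 -m creep '{"plan":[[[-0.5,-0.1,0.5],0],[[-0.7,-0.2,1],0]]}'; python3 -m creep '{"plan":[[[-0.2,-0.1,0.5],0],[[-0.4,-0.1,1],0]]}') | egrep 'ee_pos|wrist_f|time'
```

```text
time_s: 6.32
ee_pos: [0.4929, -0.0451, 0.1609]
wrist_force: [-2.8, 0.8, 6.7]
time_s: 6.58
ee_pos: [0.4925, -0.0451, 0.16]
wrist_force: [-2.5, 1.1, 6.1]
```

```bash
cat > fin.py <<'E'
from h import *
z=np.load("lift.npz");Rl,o=z["R"],z["o"]
p,Rc,t=cam("side");V,U=np.mgrid[195:250,310:340]
def look():
    _,d=optics.capture("side");d=d[195:250,310:340]
    W=(np.stack([(U-p["cx"])/p["fx"]*d,(V-p["cy"])/p["fy"]*d,d],-1)-t)@Rc;X=(W[...,:2]-o)@Rl*1000;h=W[...,2]*1000
    y=(X[...,1]>78)&(X[...,1]<104)&(h>110)
    fin=h[y&(X[...,0]>-18.5)&(X[...,0]<-7.5)]
    arm=h[(X[...,1]>62)&(X[...,1]<112)&(h>110)&(X[...,0]>-5)&(X[...,0]<3)]
    idx=h[y&(X[...,0]>-33)&(X[...,0]<-19.5)]
    return [(round(float(np.mean(a)),1) if len(a) else None,len(a)) for a in(fin,arm,idx)]
E
python3 -c "
from fin import *
for _ in range(3):print(look())"
(python3 -m creep '{"plan":[[[-0.2,-0.1,0.5],0],[[-0.4,-0.1,1],0]]}'; python3 -m creep '{"plan":[[[-0.2,-0.1,0.5],0],[[-0.4,-0.1,1],0]]}'; python3 -m creep '{"plan":[[[-0.2,-0.1,0.5],0],[[-0.4,-0.1,1],0]]}') | egrep 'ee_pos|wrist_f|time'
python3 -c "
from fin import *
for _ in range(2):print(look())"
```

```text
[(187.5, 8), (190.4, 27), (163.5, 15)]
[(186.6, 8), (190.6, 27), (163.9, 15)]
[(186.1, 8), (190.8, 27), (163.3, 15)]
time_s: 6.98
ee_pos: [0.492, -0.045, 0.1589]
wrist_force: [-2.6, 0.5, 5.9]
time_s: 7.22
ee_pos: [0.4915, -0.0451, 0.1577]
wrist_force: [-1.7, 1.3, 5.3]
time_s: 7.48
ee_pos: [0.4912, -0.045, 0.1566]
wrist_force: [-2.0, -0.1, 6.5]
[(183.3, 12), (189.2, 26), (163.6, 15)]
[(185.1, 12), (188.3, 27), (163.8, 15)]
```

The arm has begun to drop, so I'll go 0.8 mm deeper and watch until it has fallen about 13 mm.

```bash
python3 -m creep '{"plan":[[[-0.3,-0.1,0.8],0]]}' | egrep 'ee_pos|wrist_f|time'
python3 - <<'E'
from fin import *
for _ in range(60):
    r=look();s=sensors.state();print(round(s["time_s"],2),[a[0] for a in r],s["wrist_force"].round(1)[2],s["ee_pos"][2].round(4))
    if r[1][0] and r[1][0]<178.2:break
E
```

```text
time_s: 7.7
ee_pos: [0.4909, -0.045, 0.1559]
wrist_force: [-2.2, 0.5, 5.8]
7.75 [182.8, 187.9, 164.0] 6.7 0.1558
7.8 [183.2, 186.7, 164.1] 5.9 0.1558
7.85 [182.5, 187.3, 163.8] 6.2 0.1559
7.9 [183.8, 187.6, 163.0] 5.8 0.1559
7.95 [183.7, 186.9, 163.3] 6.1 0.1559
8.0 [183.0, 186.4, 163.3] 6.6 0.1559
8.05 [181.4, 186.7, 163.4] 5.8 0.1559
8.1 [181.1, 185.4, 163.7] 5.8 0.1559
8.15 [180.3, 186.1, 164.3] 5.9 0.1559
8.2 [180.5, 185.3, 163.3] 5.4 0.1559
8.25 [181.4, 185.2, 164.9] 6.4 0.1559
8.3 [180.7, 183.9, 163.6] 6.5 0.1559
8.35 [180.4, 184.4, 162.9] 7.3 0.1559
8.4 [180.1, 184.8, 164.3] 6.9 0.1559
8.45 [179.5, 184.4, 162.7] 5.9 0.1559
8.5 [179.8, 183.3, 162.6] 6.1 0.1559
8.55 [180.2, 183.3, 164.2] 5.2 0.1559
8.6 [179.9, 183.0, 163.8] 6.5 0.1559
8.65 [179.7, 182.6, 162.7] 6.1 0.1559
8.7 [178.9, 182.5, 163.7] 5.7 0.1559
8.75 [177.8, 181.0, 162.9] 6.6 0.1559
8.8 [177.6, 182.2, 162.6] 5.5 0.1559
8.85 [178.1, 181.0, 163.3] 6.0 0.1559
8.9 [176.2, 181.0, 163.2] 5.4 0.1559
8.95 [177.3, 181.3, 164.2] 6.3 0.1559
9.0 [177.2, 181.0, 163.5] 6.1 0.1559
9.05 [176.9, 180.5, 163.9] 5.5 0.1559
9.1 [177.1, 180.4, 164.0] 6.8 0.1559
9.15 [175.1, 180.8, 163.1] 5.3 0.1559
9.2 [175.2, 179.9, 163.3] 7.4 0.1559
9.25 [176.0, 179.0, 163.3] 6.3 0.1559
9.3 [175.3, 179.6, 162.8] 6.6 0.1559
9.35 [174.3, 178.5, 164.2] 5.7 0.1559
9.4 [174.8, 179.1, 163.9] 6.0 0.1559
9.45 [174.4, 178.6, 163.7] 6.3 0.1559
9.5 [174.6, 177.8, 162.9] 6.4 0.1559
```

The drop is about 12.5 mm at 5.5 mm/s, past tooth 1. Releasing now so the pawl catches tooth 2.

```bash
python3 -m creep '{"plan":[[[0,0,-15],0],[[0,0,-30],0],[[0,0,-30],0],[[0,0,-30],0]]}' | egrep 'ee_pos|wrist_f|time'
python3 - <<'E'
from fin import *
L=[]
for i in range(50):
    r=look();L.append([a[0] for a in r])
L=np.array(L,float)
for i in range(0,50,10):print(np.nanmean(L[i:i+10],0).round(1))
print(sensors.state()["time_s"])
E
```

```text
time_s: 10.0
ee_pos: [0.4909, -0.0451, 0.1855]
wrist_force: [-0.3, 0.4, 0.2]
[173.7 177.8 163.5]
[173.5 177.8 163.5]
[173.6 178.  163.8]
[173.8 177.5 163.6]
[174.3 177.8 163.6]
12.5
```

The lift stopped with an apparent drop of 12.9 mm, which is not a whole notch. I'll back off and check the pawl before deciding.

```bash
python3 -m creep '{"plan":[[[0,0,-30],0],[[0,0,-50],0],[[-50,-12,-50],0],[[-100,-25,-50],0],[[-100,-25,-50],0]]}' | egrep 'ee_pos|wrist_f|time'
python3 - <<'E'
from fin import *
I,D=[],[]
for _ in range(6):
    a,b=optics.capture("side");I.append(a);D.append(b)
im=np.mean(I,0).astype(np.uint8);D=np.array(D);D[D==0]=np.nan;d=np.nanmedian(D,0)
old=np.load("sideavg.npz")
def cl(d):
    v,u=np.mgrid[:480,:640];return (np.stack([(u-p["cx"])/p["fx"]*d,(v-p["cy"])/p["fy"]*d,d],-1)-t)@Rc
for q in(old["d"],d):
    W=cl(q);b=(W[...,0]<.507)&(W[...,0]>.475)&(abs(W[...,1]+.045)<.025)&(W[...,2]>.12);print("head",b.sum(),W[b].mean(0).round(4),np.percentile(W[b][:,2],[50,80,95]).round(4))
np.set_printoptions(linewidth=200)
W=cl(d);print((W[204:222,318:332,2]*1000).round())
a=np.hstack([old["im"].astype(np.uint8)[200:260,282:347],im[200:260,282:347]]);cv2.imwrite("pics/cmp.png",cv2.resize(a,(800,370),interpolation=cv2.INTER_CUBIC))
E
```

```text
time_s: 13.12
ee_pos: [0.3845, -0.0468, 0.2354]
wrist_force: [0.3, -0.9, 1.0]
head 89 [ 0.496  -0.0452  0.1505] [0.1479 0.162  0.1637]
head 85 [ 0.4956 -0.0455  0.1445] [0.1426 0.1561 0.1577]
[[ 39.  42.  39.  41.  40.  41.  42.  42.  43.  44.  44. 171. 178. 178.]
 [ 35.  36.  38.  37.  38.  38.  36.  40.  39.  43.  41. 175. 177. 176.]
 [ 33.  31.  32.  34.  34.  37.  35.  37.  37.  36.  35. 174. 178. 179.]
 [ 28.  28.  28.  29.  29.  31.  32.  31.  30.  32.  31. 172. 179. 177.]
 [ 20.  23.  26.  24.  27.  27.  26.  25.  29.  31.  30. 177. 177. 178.]
 [168.  20.  21.  22.  23.  24.  23.  23.  24.  23.  23. 179. 178. 178.]
 [164.  17.  15.  17.  19.  21.  17.  20.  23.  22.  20. 179. 177. 177.]
 [167.  12.  13.  14.  14.  14.  14. 175. 173. 174. 175. 180. 177. 180.]
 [170. 169.  10.   8.   9.  10.  11. 173. 173. 173. 173. 179. 178. 177.]
 [169. 167. 166. 165. 164. 166. 165.   6.  10.   9.   8. 178. 176. 177.]
 [168. 168. 164. 163. 164. 163. 164.   2.   4.   5.   4. 179. 177. 180.]
 [164. 162. 161. 161. 162. 163. 162.  -1.   1.   0.   3. 177. 178. 178.]
 [161. 160.  -0.  -0.   1.   1.  -1.  -0.  75.  76. 177. 178. 177. 176.]
 [158.   1.  -1.  -1.   1.  -0.  74.  74.  74.  75. 178. 178. 178. 178.]
 [150.  -1.  -1.   1.   2.  -1.  73.  73.  74.  75. 179. 178. 178. 178.]
 [145.   0.   0.  -2.   0.  -1.  75.  75.  73.  73. 174. 177. 178. 178.]
 [141.  -0.   0.   0.   1.  -1.  76.  73.  71.  75. 171. 173. 173. 172.]
 [140.  -2.  -1.   0.  -1.  -2.  69.  74.  72.  73.  73. 170. 170. 169.]]<stdin>:5: RuntimeWarning: All-NaN slice encountered
```

View pics/cmp.png

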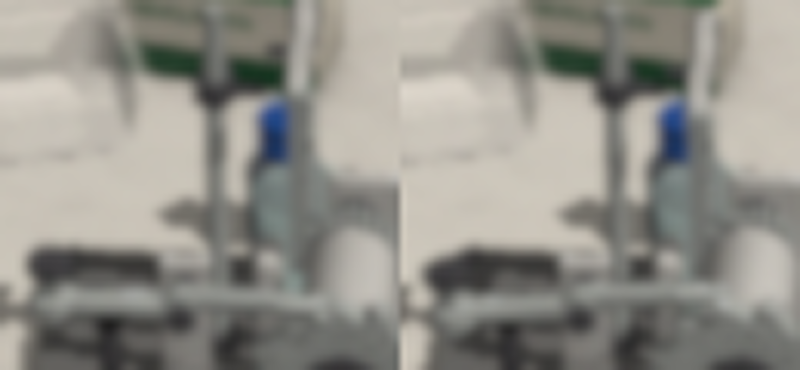

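The pawl's head is still about 6 mm low. The nose sits on the back of the tooth it had just passed, held there by friction. I'll go back, lift the pawl again and release later, at about 17.5 mm of drop.

```bash
(python3 -m creep '{"plan":[[[40,10,0],0],[[85,21,5],0],[[100,25,15],0],[[100,25,30],0],[[100,25,45],0],[[100,25,60],0],[[100,25,67],0],[[100,25,67],0]]}'
python3 -m creep '{"plan":[[[0,0,4],0],[[0,0,8],0],[[0,0,9],0],[[0,0,9],0]]}';python3 -m creep '{"plan":[[[0,0,0.5],0],[[0,0,1],0],[[0,0,1],0]]}') | egrep 'ee_pos|wrist_f|time'
python3 -c "
from fin import *
for _ in range(3):print(look())"
```

```text
time_s: 14.42
ee_pos: [0.4902, -0.045, 0.1681]
wrist_force: [0.1, -0.4, 0.2]
time_s: 14.92
ee_pos: [0.4908, -0.0451, 0.1595]
wrist_force: [0.2, 0.9, -0.2]
time_s: 15.3
ee_pos: [0.4908, -0.0451, 0.1585]
wrist_force: [0.7, -0.1, -0.6]
[(173.8, 8), (178.1, 26), (163.8, 15)]
[(174.0, 8), (177.4, 23), (163.0, 15)]
[(173.5, 8), (177.8, 25), (163.1, 15)]
```

```bash
(python3 -m creep '{"plan":[[[0,0,0.5],0],[[0,0,1],0],[[0,0,1],0]]}';python3 -m creep '{"plan":[[[0,0,0.5],0],[[0,0,0.8],0]]}') | egrep 'ee_pos|wrist_f|time'
python3 -c "
from fin import *
for _ in range(2):print(look())"
python3 -m creep '{"plan":[[[0,0,0.5],0],[[0,0,0.8],0]]}' | egrep 'ee_pos|wrist_f|time'
python3 - <<'E'
from fin import *
L=[]
for _ in range(40):
    r=look();L.append(r[1][0]);s=sensors.state();print(round(s["time_s"],2),[a[0] for a in r],s["wrist_force"].round(1)[2],s["ee_pos"][2].round(4))
    if len(L)>2 and np.mean(L[-3:])<173.7:break
E
```

```text
time_s: 15.82
ee_pos: [0.4908, -0.0451, 0.1574]
wrist_force: [-0.7, 0.6, 0.8]
time_s: 16.08
ee_pos: [0.4909, -0.0451, 0.157]
wrist_force: [-1.3, 0.8, 3.8]
[(175.0, 8), (177.4, 24), (162.8, 15)]
[(173.9, 8), (177.3, 24), (163.3, 15)]
time_s: 16.42
ee_pos: [0.4907, -0.0451, 0.1563]
wrist_force: [-2.2, -0.2, 4.5]
16.48 [172.8, 175.6, 163.8] 5.3 0.1562
16.52 [170.6, 175.2, 163.9] 7.1 0.1563
16.57 [170.7, 174.9, 162.6] 5.8 0.1563
16.62 [170.8, 175.2, 164.0] 5.8 0.1563
16.68 [171.2, 175.0, 164.5] 6.4 0.1563
16.73 [171.2, 174.2, 164.4] 5.6 0.1563
16.77 [169.6, 174.8, 163.9] 6.3 0.1563
16.82 [168.9, 174.3, 163.3] 6.0 0.1563
16.88 [169.6, 173.7, 162.9] 6.4 0.1563
16.93 [169.3, 173.2, 163.7] 5.6 0.1563
16.98 [168.1, 173.2, 164.5] 5.8 0.1563
```

```bash
python3 -m creep '{"plan":[[[0,0,-15],0],[[0,0,-30],0],[[0,0,-45],0],[[-50,-12,-65],0],[[-100,-25,-65],0],[[-100,-25,-65],0]]}' | egrep 'ee_pos|wrist_f|time'
python3 - <<'E'
from fin import *
def cl(d):
    v,u=np.mgrid[:480,:640];return (np.stack([(u-p["cx"])/p["fx"]*d,(v-p["cy"])/p["fy"]*d,d],-1)-t)@Rc
for k in range(2):
    L=np.array([[a[0] for a in look()] for i in range(10)],float);print(np.nanmean(L,0).round(1))
    W=cl(optics.capture("side")[1]);b=(W[...,0]<.507)&(W[...,0]>.475)&(abs(W[...,1]+.045)<.025)&(W[...,2]>.12);print("head",np.percentile(W[b][:,2],[50,80,95]).round(4))
s=sensors.state();print(s["time_s"],s["ee_pos"],s["wrist_force"])
E
```

```text
time_s: 17.73
ee_pos: [0.3846, -0.0468, 0.2216]
wrist_force: [0.7, -0.8, 0.7]
[166.4 170.  163.8]
head [0.1494 0.1621 0.164 ]
[166.6 170.  163.6]
head [0.1492 0.1623 0.1643]
18.825 [ 0.38772913 -0.04744479  0.2208857 ] [-0.39968511 -1.21218334 -0.65352883]
```

The drop is now two teeth. The fin is 2.8 mm above the finger, the screw head is back at its seated height of 162 mm, the lift is at rest and the robot is clear.

```bash
python3 -c "
from cell import order;print(order.job_done())"
```

```text
the job is handed in; nothing more can be done
None
```

I let the lift down two teeth and handed the job in, though no verdict came back. The fin measured about 2.8 mm above the index finger, the pawl was seated, the lift was at rest and the robot was clear; it took two presses because the pawl first came down on a tooth's back.

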